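# Right the draining cup and pump a full stroke into it

## Robot

A 7-joint arm with a two-finger parallel gripper is mounted at the origin on the work surface. World frame = base frame: x ahead of the robot, y to its left, z up, the work surface at z = 0. Lengths are in m, angles in rad, forces in N, time in s.
With the tool pointing down it reaches from about 0.425 to 0.875 m from the base axis. Payload 4.7 kg.
Tool frame: the origin (TCP) lies where the fingers leave the gripper's body, on its centre line; the fingertips stand 70 mm ahead of it and the grasp point (between the pads) lies 51 mm ahead of it; z points along the fingers, y is the line along which they close (so a half turn about z gives the same grasp; the last joint's range is limited). The gripper opens to 87 mm and grips with 3 to 60 N. Pads are 19 mm wide; open, the fingers measure 117 mm over their backs; the gripper's body (75 mm by 190 mm) begins 51 mm behind the grasp point.
Start: joints at [1.214, 0.321, -0.07, 1.45, 0.023, 1.371, -0.057], TCP at [0.236, -0.606, 0.292] pointing down, gripper open.
Joint ranges: [-2.86, 2.86], [-0.3, 2.09], [-1.38, 1.24], [0.06, 2.45], [-1.56, 4.7], [0.09, 2.05], [-2.69, 2.69]. Speed limits (rad/s): [2.57, 2.57, 3.14, 3.14, 3.14, 3.14, 3.14].

## Interface

Orientations are given as a rotation vector (axis times angle).
In Python, from bench import ctrl gives the robot as it stands.
- The arm moves only by the tool play_rows, never from a script. Its argument "increments" is a list that holds one entry, the list of rows, each a list of 7 numbers: the shift along the tool's x, y, z as a fraction of full scale, then the turn, a rotation vector about the tool's x, y, z as a fraction of full scale, then the gripper command: -1 is shut, 1 is fully open, values between are in proportion. A call has 1 to 8 rows; each row is the pose to reach, as a shift and turn from the pose commanded when the call began, along the tool's axes at that moment; what a row does not reach only later rows make up. Full scale, the value 1, is 0.1 m for a shift and 90 degrees for a turn. A row lasts 1/10 s, in which the tool goes at most 50 mm and 8.59 degrees, less where a joint would pass 70% of its speed; a pose out of reach is approached as far as the arm can. A call with a number of a shift or a turn outside -1 to 1 is refused whole. A call with a gripper value outside its range is refused whole. The fingers move at their own pace and stop on an object; "squeeze" is the grip in N (left out, the last holds). Time passes only in rows, so rows that repeat a pose let the fingers close. It gives the time, the measured TCP pose, the force, the opening and the grip force at its end, in the units of the state.
- ctrl.get_state(): the state, without advancing time (a new reading comes with each control period).
- ctrl.get_image(name): name is "scene" or "top"; returns the picture (480x640x3 uint8, red, green, blue); there is no depth.
- ctrl.get_calibration(name): a dict with "vertical_fov" (degrees; the focal length in pixels is half the picture's height over the tangent of half this angle, whatever the lens; pixels are square), "cx", "cy" (the principal point, pixels), "dist_coeffs" ([k1, k2, p1, p2, k3] as OpenCV has them; the pictures are not rectified), "R" (3x3) and "t" (3): a world point X has camera coordinates R X + t. Camera axes: x right, y down, z forward; pixel columns grow to the right and rows downward; lengths in m; the calibration is good to about 2 mm. A picture is of the moment at which its call begins. get_calibration takes no time and is no camera call.
- ctrl.close_job(): hands the job in; it is judged then, once.
The state is a dict: "time": time; "joint_positions": joint angles; "qd": joint speeds; "joint_torque": joint torques, N m; "position": TCP position; "tool_rot": TCP orientation; "ft_force": force on the tool from outside, world axes, zero at the start; "torque": the same for the moment, N m; "grip_width": opening from 0.0 (shut) to 1.0 (fully open); "grip_force": force on a finger pad.
Only numpy, scipy, OpenCV 4.12 (cv2) and the standard library are available. Lean on these libraries where they do the work, as an engineer would, in place of code of your own. Each camera call takes 0.05 s, during which the arm holds its last target. There are 200 camera calls.

## Task

Turn the square steel cup, which is draining upside down, right way up and stand it on the middle of the round steel plate beside the turntable, and turn the turntable so that the pump's spout is over the middle of the plate and cup. Then press the pump fully down to its stop and let it come back up, leaving the cup standing there under the spout. Do not work the pump before the cup is in place under the spout, and leave the mug, tongs and hand fan where they lie.

Things in the scene. Friction and masses are not known exactly. Their poses are not given: they have to be found in the camera images.
- cup_center (a point): Centre of the loose square steel cup: 58 x 58 mm outside, 68 mm tall, 3 mm walls, open at one end, no handle, about 0.16 kg. Its z axis points from mouth to closed bottom: up at the start (upside down, centre 34 mm up), down when right way up. x, y are square to the sides. It lies still on a flat side (centre 29 mm up), so two quarter turns with a regrasp between turn it over.
- plate_mark (a point): Centre of the top of the round steel plate (110 mm across, top 3 mm above the work surface, small dark disc at its middle), fixed to the turntable's stand, 175 mm from the turntable axis along the stand's own -y (this point has the stand's axes, z up). With the cup standing here its centre is 34 mm above this point.
- table_axis (a point): On the turntable's axis, at the top of its white disc (220 mm across, top 32 mm above the work surface); axes of the fixed stand. Fixed on the disc: the pump bottle (68 mm across, to 149 mm above the work surface, centred 68 mm from the axis), two closed jars (60 mm across, tops at 100 mm, 68 mm from the axis, 80 degrees either side of the post) and the post opposite the pump.
- post_top (a point): Centre of the top of the upright steel finger post at the rim of the turntable (16 mm across, 60 mm tall, standing on the disc, top 92 mm above the work surface), 95 mm from the turntable axis, exactly opposite the spout; pinch or push it to turn the disc.
- spout_tip (a point): Underside of the tip of the pump's spout, 107 mm out from the pump axis and 175 mm from the turntable axis; 173 mm above the work surface with the pump up, 153 mm with it down. Turns with the disc.
- pump_top (a point): Centre of the flat round top (44 mm across) of the pump head, on the pump axis; 199 mm above the work surface when up. Press it straight down here.
- turntable (a joint): Angle of the turntable (rad), growing anticlockwise seen from above; 0 when the spout is over the middle of the round plate. Starts at 0.6 to 1.5. Turns freely with light friction (about 0.1 N m) and stays where it is left.
- pump (a joint): Travel of the sprung pump head (m): 0 up, 0.020 fully down on its stop. The spring takes about 3.6 N at the start and 9.6 N at the stop and brings the head back up.
- mug: White enamel mug, 80 mm across and 80 mm tall with a side handle, standing; origin at the centre of its underside. Bystander.
- tongs: Steel tongs 210 mm long, 42 mm wide, 12 mm thick, lying along their own x; origin underneath the middle. Bystander.
- fan: Flat hand fan of stiff grey plastic, blade 120 x 150 mm, handle along its own -x, 215 mm long in all, 10 mm thick, lying flat; origin underneath, near the root of the blade. Bystander.
Things that resemble listed ones, but are neither listed nor needed, are in the scene too. Several things look just like the part that bears cup_center: the one meant starts nearest to the robot's base.

How it is judged:
By the outcome, as a careful person would: the job done as asked, in the order asked, and still so for the second after the job is handed in, with the robot touching nothing.
It also fails if it takes over 72 s, if anything falls off the work surface, if the arm or the gripper's body presses on something with over 40 N, if the wrist force passes 120 N, or if a joint passes its speed limit or range.

## Working session

There is one attempt and no reset: what is moved stays moved. The work goes in short steps, Python scripts to look and compute and a tool call to move; the robot and the scene stay as the last step left them, time stands still between calls to the robot, and variables do not carry over. Pictures are saved under pics/ and viewed, at most 10 in all, crops included, and the job is handed in when it is done.

Besides the shell and the picture viewer there is one more tool, called after "Emit:" as name(argument=value, ...), one argument or row to a line, values as JSON. play_rows: Moves the arm, as the interface text tells. Shift numbers are shares of 0.1 m and turn numbers shares of 90 degrees, none past 1 either way. Its arguments: {"type":"object","properties":{"increments":{"type":"array"},"squeeze":{"type":"number"}},"required":["increments"]}

```bash
mkdir -p pics; ls
cat > h.py <<'E'
import numpy as np,cv2
from bench import ctrl
from scipy.spatial.transform import Rotation as Ro
def K(n):
    c=ctrl.get_calibration(n);f=240/np.tan(np.radians(c["vertical_fov"])/2)
    return np.array([[f,0,c["cx"]],[0,f,c["cy"]],[0,0,1]]),np.array(c["dist_coeffs"],float),np.array(c["R"]),np.array(c["t"])
def back(n,uv,z):
    k,d,R,t=K(n);p=cv2.undistortPoints(np.array([[uv]],float),k,d)[0,0]
    r=R.T@np.array([p[0],p[1],1]);o=-R.T@t
    return o+r*(z-o[2])/r[2]
def proj(n,X):
    k,d,R,t=K(n);return cv2.projectPoints(np.array(X,float).reshape(-1,3),cv2.Rodrigues(R)[0],t,k,d)[0][:,0]
def snap(n,f,crop=None,s=1):
    im=ctrl.get_image(n)[:,:,::-1]
    if crop: x0,y0,x1,y1=crop; im=im[y0:y1,x0:x1]
    cv2.imwrite("pics/"+f,cv2.resize(im,None,fx=s,fy=s,interpolation=cv2.INTER_CUBIC))
def togo(p,R=None):
    s=ctrl.get_state();R0=Ro.from_rotvec(s["tool_rot"])
    print("shift",np.round(R0.inv().apply(np.array(p)-s["position"])/0.1,3))
    if R is not None: print("turn",np.round((R0.inv()*R).as_rotvec()/(np.pi/2),3))
E
python3 - <<'E'
from h import *
snap("top","t0.png");snap("scene","s0.png")
s=ctrl.get_state();print({k:np.round(v,3) for k,v in s.items()});print(Ro.from_rotvec(s["tool_rot"]).as_matrix().round(3))
for n in("top","scene"):
    k,d,R,t=K(n);print(n,k[0,0],d,(-R.T@t).round(3),R.round(2))
E
```

```text
pics
{'time': np.float64(0.1), 'joint_positions': array([ 1.214,  0.322, -0.07 ,  1.452,  0.023,  1.371, -0.057]), 'qd': array([ 0.003, -0.001, -0.001, -0.003,  0.   , -0.001, -0.001]), 'joint_torque': array([-0.0000e+00, -4.9257e+01, -4.0500e-01, -3.1340e+01, -6.4000e-02,
        4.0000e-02,  0.0000e+00]), 'position': array([ 0.235, -0.606,  0.291]), 'tool_rot': array([-3.086e+00, -5.790e-01,  1.000e-03]), 'ft_force': array([-0.276,  0.147, -0.231]), 'torque': array([-0.022, -0.031, -0.008]), 'grip_force': np.float64(0.0), 'grip_width': np.float64(0.999)}
[[ 0.932  0.362 -0.001]
 [ 0.362 -0.932  0.002]
 [-0.    -0.002 -1.   ]]
top 520.2153556100985 [-0.11817119  0.          0.          0.          0.        ] [ 0.494 -0.059  1.206] [[ 0.   -1.   -0.01]
 [-0.99 -0.   -0.12]
 [ 0.12  0.01 -0.99]]
scene 528.3202388148305 [-0.12009341  0.          0.          0.          0.        ] [1.465 0.111 1.144] [[-0.17  0.99 -0.02]
 [ 0.76  0.12 -0.64]
 [-0.63 -0.12 -0.77]]
```

View pics/t0.png

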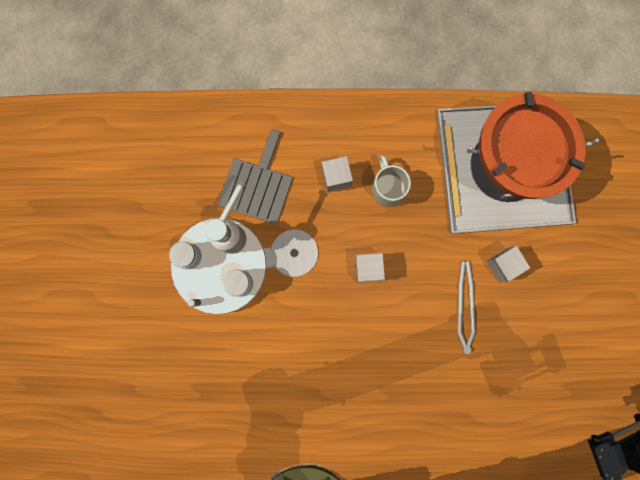

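View pics/s0.png

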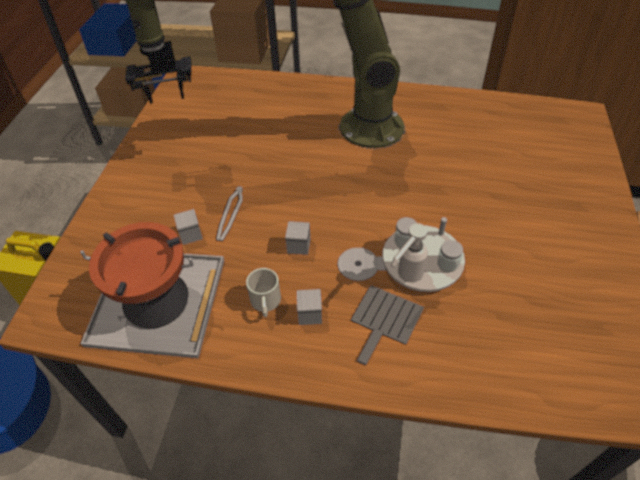

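Top view: three look-alike cups at (370,267), (337,174) and (510,264). The first is nearest the base, which is at about (307,490). The plate disc is at (294,253), the turntable at about (219,265), the spout tip at about (239,188) and the post at about (195,302). I'll confirm these in an enlarged crop.

Run:
```python
from h import *
im=cv2.imread("pics/t0.png")[150:330,165:405]
cv2.imwrite("pics/t0c.png",cv2.resize(im,None,fx=3.3,fy=3.3,interpolation=cv2.INTER_CUBIC))
for uv in((370,267),(337,174),(510,264)):
    p=back("top",uv,.068);print(p.round(3),np.hypot(*p[:2]).round(3))
print(back("top",(294,253),.003),back("top",(239,188),.18),back("top",(195,302),.092))
```

```text
[ 0.558 -0.142  0.068] 0.576
[ 0.766 -0.069  0.068] 0.769
[ 0.564 -0.453  0.068] 0.723
[0.59367857 0.029728   0.003     ] [0.71033634 0.12952021 0.18      ] [0.4798935 0.2356202 0.092    ]
```

View pics/t0c.png

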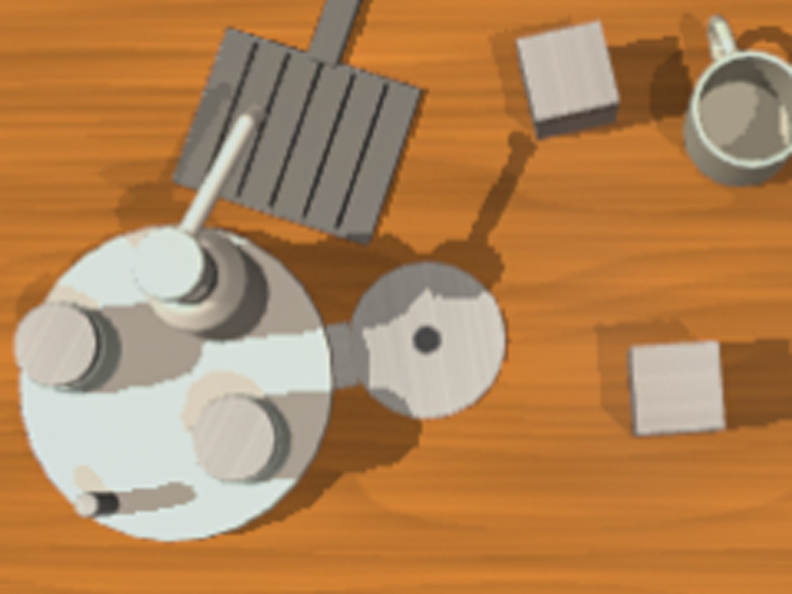

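Run:
```python
from h import *
f=lambda u,v,z:back("top",(u/3.3+165-.35,v/3.3+150-.35),z)
c=np.array([f(*p,.068) for p in((631,346),(718,342),(724,429),(635,435))]);print(c.round(3),c.mean(0).round(4))
e=c[1]-c[0];e2=c[2]-c[3];print([np.linalg.norm(x).round(4) for x in(e,e2,c[2]-c[1],c[3]-c[0])],np.degrees(np.arctan2(*(e+e2)[1::-1])))
pl=f(427,340,.003);ax=f(175.5,385,.032);po=f(86,504,.092);pu=f(168,264,.199);sp=f(248,118,.178)
for n,x in zip("plate axis post pump spout".split(),(pl,ax,po,pu,sp)):print(n,x.round(4),np.linalg.norm((x-ax)[:2]).round(4))
a=lambda x:np.arctan2(x[1]-ax[1],x[0]-ax[0])
print("angle",[((q+np.pi)%(2*np.pi)-np.pi).round(3) for q in(a(sp)-a(pl),a(pu)-a(pl),a(po)+np.pi-a(pl))])
s=ctrl.get_state()
print(proj("scene",[pl,ax,po,pu,sp,c.mean(0)]).round(0))
```

```text
[[ 0.585 -0.111  0.068]
 [ 0.588 -0.169  0.068]
 [ 0.53  -0.172  0.068]
 [ 0.526 -0.113  0.068]] [ 0.5574 -0.1413  0.068 ]
[np.float64(0.058), np.float64(0.0591), np.float64(0.0578), np.float64(0.0591)] -86.70998428768993
plate [0.5944 0.0296 0.003 ] 0.1747
axis [0.5603 0.201  0.032 ] 0.0
post [0.479 0.245 0.092] 0.0925
pump [0.623  0.1705 0.199 ] 0.0697
spout [0.7161 0.1284 0.178 ] 0.1718
angle [np.float64(0.939), np.float64(0.921), np.float64(0.878)]
[[357. 263.]
 [422. 254.]
 [443. 219.]
 [417. 229.]
 [395. 263.]
 [297. 229.]]
```

Emit:
play_rows(
  increments=[
    [[0.94,-0.64,0,0,0,0,1],[0.94,-0.64,0,0,0,0,1],[0.94,-0.64,0,0,0,0,1]],
  ],
  squeeze=20,
)

```text
time: 0.4
position: [0.3048, -0.5069, 0.292]
tool_rot: [-3.083, -0.591, -0.004]
ft_force: [0.4, 0.2, 0.8]
grip_width: 1.002
grip_force: 0.0
```

Emit:
play_rows(
  increments=[
    [[0.94,-0.64,0,0,0,0,1],[0.94,-0.64,0,0,0,0,1],[0.94,-0.64,0,0,0,0,1]],
  ],
)

```text
time: 0.7
position: [0.3686, -0.4128, 0.2923]
tool_rot: [-3.083, -0.592, -0.003]
ft_force: [0.5, -0.2, -0.2]
grip_width: 1.004
grip_force: 0.0
```

Emit:
play_rows(
  increments=[
    [[0.94,-0.64,0,0,0,0,1],[0.94,-0.64,0,0,0,0,1],[0.94,-0.64,0,0,0,0,1]],
  ],
)

```text
time: 1.0
position: [0.4322, -0.3192, 0.2923]
tool_rot: [-3.084, -0.592, -0.003]
ft_force: [0.9, -0.4, 0.7]
grip_width: 1.0
grip_force: 0.0
```

Emit:
play_rows(
  increments=[
    [[0.94,-0.64,0,0,0,0,1],[0.94,-0.64,0,0,0,0,1],[0.94,-0.64,0,0,0,0,1]],
  ],
)

```text
time: 1.3
position: [0.496, -0.2255, 0.2923]
tool_rot: [-3.083, -0.591, -0.003]
ft_force: [1.1, 0.4, 0.2]
grip_width: 1.005
grip_force: 0.0
```

Emit:
play_rows(
  increments=[
    [[0.94,-0.64,0,0,0,-0.73,1],[0.94,-0.64,0,0,0,-0.73,1],[0.94,-0.64,0,0,0,-0.73,1],[0.94,-0.64,0,0,0,-0.73,1],[0.94,-0.64,0,0,0,-0.73,1],[0.94,-0.64,0,0,0,-0.73,1],[0.94,-0.64,0,0,0,-0.73,1],[0.94,-0.64,0,0,0,-0.73,1]],
  ],
)

```text
time: 2.1
position: [0.5573, -0.1388, 0.2918]
tool_rot: [-2.276, -2.166, 0.002]
ft_force: [0.8, 0.5, 0.8]
grip_width: 0.996
grip_force: 0.0
```

```bash
cat >> h.py <<'E'
def pose(g,yaw,lean,back=0):
    a=np.radians(yaw);y=np.array([np.cos(a),np.sin(a),0]);x=np.array([-y[1],y[0],0]);z=np.array([0,0,-1.])
    R=Ro.from_rotvec(np.radians(lean)*y)*Ro.from_matrix(np.c_[x,y,z])
    return np.array(g)-R.apply([0,0,.051+back]),R
E
python3 - <<'E'
from h import *
for b in(.09,0): togo(*pose((.557,-.141,.036),-3.3,-45,b))
E
```

```text
shift [0.976 0.008 1.56 ]
turn [ 0.001 -0.5    0.005]
shift [0.34  0.003 2.197]
turn [ 0.001 -0.5    0.005]
```

Emit:
play_rows(
  increments=[
    [[0.98,0,0.9,0,-0.5,0,1],[0.98,0,0.9,0,-0.5,0,1],[0.98,0,0.9,0,-0.5,0,1],[0.98,0,0.9,0,-0.5,0,1],[0.98,0,0.9,0,-0.5,0,1],[0.98,0,0.9,0,-0.5,0,1],[0.98,0,0.9,0,-0.5,0,1]],
  ],
)

```text
time: 2.8
position: [0.5626, -0.0391, 0.2007]
tool_rot: [1.812, 1.723, -0.753]
ft_force: [-0.3, 0.1, -0.7]
grip_width: 1.002
grip_force: 0.0
```

Run:
```python
from h import *
print(ctrl.get_state()["joint_positions"].round(2))
for b in(.09,0): togo(*pose((.557,-.141,.036),-3.3,-45,b))
```

```text
[ 0.13  0.42 -0.57  1.76  0.89  1.55 -0.76]
shift [0.443 0.005 0.476]
turn [ 0.001 -0.001  0.004]
shift [0.442 0.004 1.376]
turn [ 0.001 -0.001  0.004]
```

Emit:
play_rows(
  increments=[
    [[0.44,0,0.48,0,0,0,1],[0.44,0,0.48,0,0,0,1],[0.44,0,0.93,0,0,0,1],[0.44,0,0.93,0,0,0,1]],
  ],
)

```text
time: 3.2
position: [0.558, -0.081, 0.103]
tool_rot: [1.82, 1.714, -0.764]
ft_force: [-0.5, -1.4, -0.6]
grip_width: 1.0
grip_force: 0.0
```

Emit:
play_rows(
  increments=[
    [[0,0,0.22,0,0,0,1],[0,0,0.45,0,0,0,1],[0,0,0.45,0,0,0,1],[0,0,0.45,0,0,0,-1],[0,0,0.45,0,0,0,-1],[0,0,0.45,0,0,0,-1],[0,0,0.45,0,0,0,-1],[0,0,0.45,0,0,0,-1]],
  ],
  squeeze=20,
)

```text
time: 4.0
position: [0.5599, -0.1051, 0.0743]
tool_rot: [1.812, 1.719, -0.749]
ft_force: [-0.4, 1.7, 2.7]
grip_width: 0.71
grip_force: 19.3
```

Run:
```python
from h import *
s=ctrl.get_state();print(s["grip_width"]*.087,s["grip_force"],s["position"],s["ft_force"])
togo(*pose((.557,-.141,.036),-3.3,-45,0))
togo(*pose((.557,-.141,.12),-3.3,-45,0))
togo(*pose((.557,-.141,.12),-3.3,45,0))
```

```text
0.06178318036207745 19.31521075892988 [ 0.55991368 -0.10506634  0.07434456] [-0.37313973  1.71807925  2.68040234]
shift [ 0.016 -0.008  0.016]
turn [0.003 0.    0.002]
shift [-0.578 -0.007 -0.578]
turn [0.003 0.    0.002]
shift [-1.088 -0.011 -0.068]
turn [0.001 1.    0.004]
```

Emit:
play_rows(
  increments=[
    [[-0.3,0,-0.3,0,0,0,-1],[-0.58,0,-0.58,0,0,0,-1],[-0.58,0,-0.58,0,0,0,-1]],
  ],
)

```text
time: 4.3
position: [0.5619, -0.1051, 0.1607]
tool_rot: [1.813, 1.713, -0.742]
ft_force: [0.6, 0.9, -1.0]
grip_width: 0.674
grip_force: 19.8
```

Emit:
play_rows(
  increments=[
    [[-0.06,0,0.01,0,0.09,0,-1],[-0.13,0,0.03,0,0.18,0,-1],[-0.2,0,0.06,0,0.27,0,-1],[-0.27,0,0.09,0,0.36,0,-1],[-0.33,0,0.12,0,0.45,0,-1],[-0.36,0,0.15,0,0.5,0,-1]],
  ],
)

```text
time: 4.9
position: [0.5569, -0.1446, 0.1706]
tool_rot: [-2.283, -2.156, -0.004]
ft_force: [0.1, -0.6, -1.9]
grip_width: 0.67
grip_force: 19.8
```

Emit:
play_rows(
  increments=[
    [[-0.06,0,0.01,0,0.09,0,-1],[-0.13,0,0.03,0,0.18,0,-1],[-0.2,0,0.06,0,0.27,0,-1],[-0.27,0,0.09,0,0.36,0,-1],[-0.33,0,0.12,0,0.45,0,-1],[-0.36,0,0.15,0,0.5,0,-1],[-0.36,0,0.15,0,0.5,0,-1]],
  ],
)

```text
time: 5.6
position: [0.5535, -0.1811, 0.1513]
tool_rot: [-1.817, -1.709, -0.749]
ft_force: [-0.0, -0.6, -1.6]
grip_width: 0.674
grip_force: 19.8
```

Run:
```python
from h import *
s=ctrl.get_state();print(s["joint_positions"].round(2),s["grip_force"])
for z in (.12,.04,.031):togo(*pose((.557,-.141,z),-3.3,45,0))
snap("scene","s1.png",(220,120,420,270),3.5)
```

```text
[ 1.1   0.66 -0.7   1.59 -0.32  1.36  0.51] 19.790760411979136
shift [ 0.063  0.011 -0.005]
turn [-0.002 -0.001 -0.003]
shift [-0.504  0.016  0.56 ]
turn [-0.002 -0.001 -0.003]
shift [-0.567  0.017  0.623]
turn [-0.002 -0.001 -0.003]
```

View pics/s1.png

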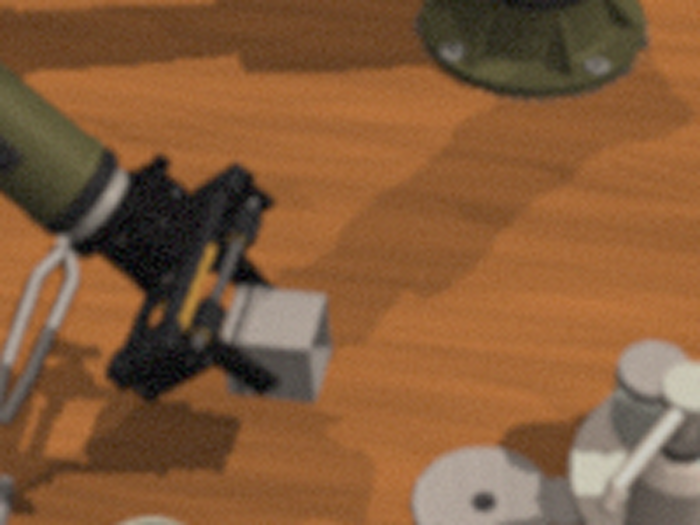

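Emit:
play_rows(
  increments=[
    [[-0.3,0,0.3,0,0,0,-1],[-0.5,0,0.5,0,0,0,-1],[-0.57,0,0.57,0,0,0,-1],[-0.59,0,0.59,0,0,0,-1],[-0.6,0,0.6,0,0,0,-1],[-0.6,0,0.6,0,0,0,-1]],
  ],
)

```text
time: 6.25
position: [0.5564, -0.1777, 0.0722]
tool_rot: [-1.813, -1.722, -0.752]
ft_force: [0.4, -0.3, -2.7]
grip_width: 0.671
grip_force: 19.8
```

Run:
```python
from h import *
togo(*pose((.557,-.145,.030),-3.3,45,0))
```

```text
shift [-0.067 -0.013  0.019]
turn [-0.001  0.001  0.003]
```

Emit:
play_rows(
  increments=[
    [[-0.03,0,0.03,0,0,0,-1],[-0.05,0,0.05,0,0,0,-1],[-0.05,0,0.05,0,0,0,-1]],
  ],
)

```text
time: 6.55
position: [0.5579, -0.1775, 0.067]
tool_rot: [-1.813, -1.72, -0.757]
ft_force: [0.9, -1.4, 9.7]
grip_width: 0.669
grip_force: 20.0
```

Emit:
play_rows(
  increments=[
    [[0,0,0,0,0,0,1],[0,0,0,0,0,0,1],[0,0,0,0,0,0,1],[0,0,-0.5,0,0,0,1],[0,0,-1,0,0,0,1],[0,0,-1,0,0,0,1]],
  ],
)

```text
time: 7.15
position: [0.5532, -0.2557, 0.138]
tool_rot: [-1.826, -1.721, -0.755]
ft_force: [0.6, -0.1, 0.2]
grip_width: 0.992
grip_force: 0.0
```

Run:
```python
from h import *
togo(*pose((.557,-.141,.031),-3.3,0,.12))
togo(*pose((.557,-.141,.031),-3.3,-45,.09))
togo(*pose((.557,-.141,.031),-3.3,-45,0))
snap("top","t1.png",(310,215,430,305),6.5)
```

```text
shift [ 1.267 -0.029  0.348]
turn [ 0.005 -0.495 -0.001]
shift [ 1.476 -0.037  1.556]
turn [ 0.004 -0.995 -0.003]
shift [ 0.576 -0.038  1.563]
turn [ 0.004 -0.995 -0.003]
```

View pics/t1.png

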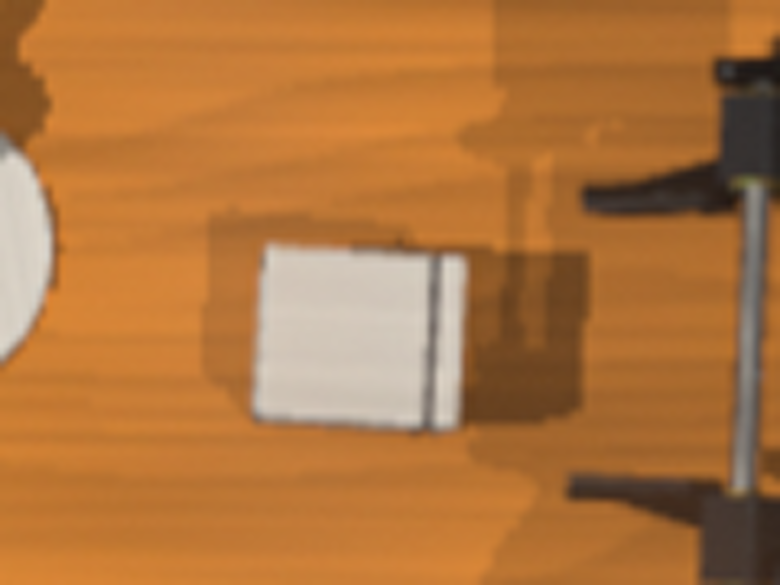

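Cup lies flat on its side, its centre at crop (362,337), which is full-image (365.6,266.8). The line marks the closed end, towards -y, and the yaw is unchanged.

Run:
```python
from h import *
p=back("top",(362/6.5+310-.42,337/6.5+215-.42),.058);print(p)
g=(p[0],p[1],.031)
togo(*pose(g,-3.3,0,.10))
togo(*pose(g,-3.3,-45,.09))
togo(*pose(g,-3.3,-45,0))
```

```text
[ 0.55966562 -0.13202428  0.058     ]
shift [1.181 0.004 0.521]
turn [ 0.002 -0.497  0.   ]
shift [1.528e+00 1.000e-03 1.588e+00]
turn [ 0.002 -0.997 -0.001]
shift [ 6.280e-01 -1.000e-03  1.592e+00]
turn [ 0.002 -0.997 -0.001]
```

Emit:
play_rows(
  increments=[
    [[0.5,0,0,0,-0.05,0,1],[1,0,0.2,0,-0.5,0,1],[1,0,0.2,0,-0.5,0,1],[1,0,0.2,0,-0.5,0,1],[1,0,0.2,0,-0.5,0,1],[1,0,0.2,0,-0.5,0,1],[1,0,0.2,0,-0.5,0,1]],
  ],
)

```text
time: 7.9
position: [0.5561, -0.1579, 0.1904]
tool_rot: [-2.269, -2.172, 0.001]
ft_force: [0.2, 0.7, -0.9]
grip_width: 1.0
grip_force: 0.0
```

Emit:
play_rows(
  increments=[
    [[0.5,0,0,0,-0.1,0,1],[1,0,0,0,-0.5,0,1],[1,0,0,0,-0.5,0,1],[1,0,0,0,-0.5,0,1],[1,0,0,0,-0.5,0,1],[1,0,0,0,-0.5,0,1],[1,0,0,0,-0.5,0,1]],
  ],
)

```text
time: 8.6
position: [0.5601, -0.0628, 0.1874]
tool_rot: [1.812, 1.727, -0.757]
ft_force: [0.7, 0.3, -0.0]
grip_width: 0.997
grip_force: 0.0
```

Run:
```python
from h import *
g=(.5597,-.132,.031)
togo(*pose(g,-3.3,-45,.09))
togo(*pose(g,-3.3,-45,0))
```

```text
shift [0.616 0.042 0.185]
turn [-0.001 -0.001  0.006]
shift [0.615 0.043 1.085]
turn [-0.001 -0.001  0.006]
```

Emit:
play_rows(
  increments=[
    [[0.62,0.04,0.18,0,0,0,1],[0.62,0.04,0.18,0,0,0,1],[0.62,0.04,0.6,0,0,0,1],[0.62,0.04,0.98,0,0,0,1],[0.62,0.04,0.98,0,0,0,1]],
  ],
)

```text
time: 9.1
position: [0.5605, -0.0962, 0.0745]
tool_rot: [1.819, 1.716, -0.766]
ft_force: [-0.6, -1.4, -0.2]
grip_width: 0.997
grip_force: 0.0
```

Emit:
play_rows(
  increments=[
    [[0,0,0.08,0,0,0,1],[0,0,0.08,0,0,0,1],[0,0,0.08,0,0,0,-1],[0,0,0.08,0,0,0,-1],[0,0,0.08,0,0,0,-1],[0,0,0.08,0,0,0,-1],[0,0,0.08,0,0,0,-1],[0,0,0.08,0,0,0,-1]],
  ],
)

```text
time: 9.9
position: [0.5638, -0.0948, 0.0722]
tool_rot: [1.813, 1.719, -0.751]
ft_force: [-1.1, 0.5, 2.4]
grip_width: 0.665
grip_force: 20.0
```

Emit:
play_rows(
  increments=[
    [[-0.3,0,-0.3,0,0,0,-1],[-0.6,0,-0.6,0,0,0,-1],[-0.6,0,-0.6,0,0,0,-1]],
  ],
)

```text
time: 10.2
position: [0.5668, -0.0945, 0.1623]
tool_rot: [1.813, 1.713, -0.741]
ft_force: [0.8, 0.2, -1.5]
grip_width: 0.666
grip_force: 20.0
```

Run:
```python
from h import *
s=ctrl.get_state();R=Ro.from_rotvec(s["tool_rot"]);print(s["position"]+R.apply([0,0,.051]))
```

```text
[ 0.56526037 -0.13054523  0.12625026]
```

Emit:
play_rows(
  increments=[
    [[-0.06,0,0.01,0,0.09,0,-1],[-0.13,0,0.03,0,0.18,0,-1],[-0.2,0,0.06,0,0.27,0,-1],[-0.27,0,0.09,0,0.36,0,-1],[-0.33,0,0.12,0,0.45,0,-1],[-0.36,0,0.15,0,0.5,0,-1]],
  ],
)

```text
time: 10.8
position: [0.5616, -0.1343, 0.1718]
tool_rot: [-2.284, -2.155, -0.004]
ft_force: [-0.3, -0.1, -2.8]
grip_width: 0.66
grip_force: 20.0
```

Emit:
play_rows(
  increments=[
    [[-0.06,0,0.01,0,0.09,0,-1],[-0.13,0,0.03,0,0.18,0,-1],[-0.2,0,0.06,0,0.27,0,-1],[-0.27,0,0.09,0,0.36,0,-1],[-0.33,0,0.12,0,0.45,0,-1],[-0.36,0,0.15,0,0.5,0,-1],[-0.36,0,0.15,0,0.5,0,-1]],
  ],
)

```text
time: 11.5
position: [0.5581, -0.1707, 0.1524]
tool_rot: [-1.818, -1.709, -0.749]
ft_force: [-0.3, -0.7, -2.9]
grip_width: 0.666
grip_force: 20.0
```

Run:
```python
from h import *
togo(*pose((.594,.023,.12),-3.3,45))
```

```text
shift [1.152 0.244 1.102]
turn [-0.002 -0.001 -0.003]
```

Emit:
play_rows(
  increments=[
    [[0.57,0.12,0.55,0,0,0,-1],[0.57,0.12,0.55,0,0,0,-1],[0.57,0.12,0.55,0,0,0,-1]],
  ],
)

```text
time: 11.8
position: [0.5759, -0.0802, 0.1596]
tool_rot: [-1.801, -1.727, -0.748]
ft_force: [-0.3, 0.7, -1.6]
grip_width: 0.662
grip_force: 20.0
```

Emit:
play_rows(
  increments=[
    [[0.57,0.12,0.55,0,0,0,-1],[0.57,0.12,0.55,0,0,0,-1],[0.57,0.12,0.55,0,0,0,-1],[0.57,0.12,0.55,0,0,0,-1]],
  ],
)

```text
time: 12.2
position: [0.592, -0.0086, 0.1596]
tool_rot: [-1.811, -1.724, -0.748]
ft_force: [0.1, -0.7, -1.2]
grip_width: 0.664
grip_force: 20.0
```

Run:
```python
from h import *
togo(*pose((.594,.023,.05),-3.3,45))
snap("top","t2.png",(220,190,370,300),5.2)
s=ctrl.get_state();R=Ro.from_rotvec(s["tool_rot"]);print(s["position"]+R.apply([0,0,.051]))
```

```text
shift [-0.55   0.001  0.491]
turn [-0.003  0.002  0.004]
[0.59419577 0.02550435 0.12314921]
```

View pics/t2.png

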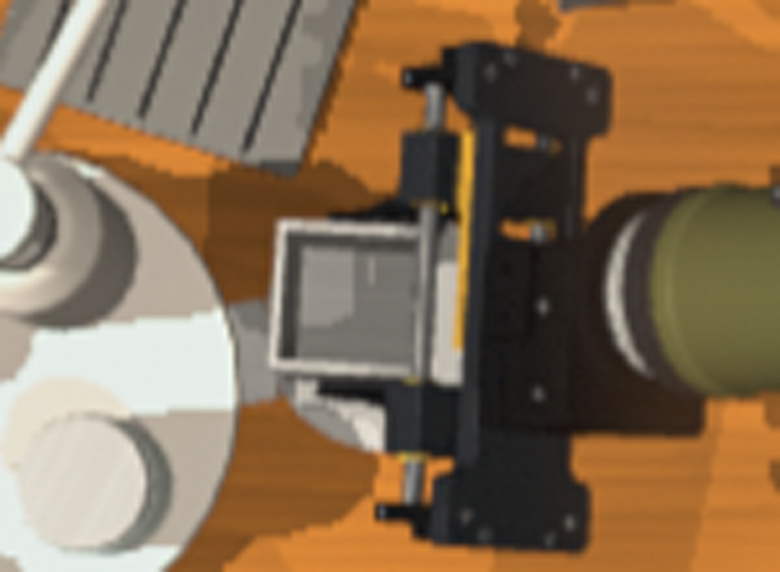

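Cup is now mouth up in the gripper, with its left rim edge at crop (276,220)–(272,370).

Run:
```python
from h import *
for u,v in((276,220),(272,370)): print(back("top",(u/5.2+220-.4,v/5.2+190-.4),.156))
```

```text
[0.62399301 0.06244515 0.156     ]
[0.56509873 0.06313424 0.156     ]
```

Emit:
play_rows(
  increments=[
    [[-0.2,0,0.15,0,0,0,-1],[-0.4,0,0.34,0,0,0,-1],[-0.52,0,0.46,0,0,0,-1],[-0.57,0,0.51,0,0,0,-1],[-0.6,0,0.54,0,0,0,-1],[-0.6,0,0.54,0,0,0,-1]],
  ],
)

```text
time: 12.85
position: [0.5925, -0.0144, 0.0791]
tool_rot: [-1.813, -1.719, -0.751]
ft_force: [0.1, 0.3, -1.1]
grip_width: 0.67
grip_force: 20.0
```

Run:
```python
from h import *
togo(*pose((.5943,.021,.038),-3.3,45))
s=ctrl.get_state();R=Ro.from_rotvec(s["tool_rot"]);print(s["position"]+R.apply([0,0,.051]))
```

```text
shift [-0.04  -0.002  0.032]
turn [-0.002 -0.     0.002]
[0.59439487 0.02158694 0.04307748]
```

Emit:
play_rows(
  increments=[
    [[-0.02,0,0.015,0,0,0,-1],[-0.04,0,0.035,0,0,0,-1],[-0.05,0,0.045,0,0,0,-1],[-0.05,0,0.045,0,0,0,-1]],
  ],
)

```text
time: 13.25
position: [0.5929, -0.015, 0.0741]
tool_rot: [-1.812, -1.719, -0.753]
ft_force: [-2.8, -3.2, 7.3]
grip_width: 0.668
grip_force: 20.0
```

Contact made; release, retract and look.

Emit:
play_rows(
  increments=[
    [[0,0,0,0,0,0,0.8],[0,0,0,0,0,0,1],[0,0,0,0,0,0,1],[0,0,-0.3,0,0,0,1],[0,0,-0.8,0,0,0,1],[0,0,-1,0,0,0,1],[0,0,-1,0,0,0,1]],
  ],
)

```text
time: 13.95
position: [0.59, -0.0888, 0.1445]
tool_rot: [-1.82, -1.719, -0.754]
ft_force: [0.1, -0.5, -1.0]
grip_width: 0.999
grip_force: 0.0
```

Emit:
play_rows(
  increments=[
    [[0.9,0,-0.9,0,-0.5,0,1],[0.9,0,-0.9,0,-0.5,0,1],[0.9,0,-0.9,0,-0.5,0,1],[0.9,0,-0.9,0,-0.5,0,1],[0.9,0,-0.9,0,-0.5,0,1],[0.9,0,-0.9,0,-0.5,0,1]],
  ],
)

```text
time: 14.55
position: [0.5883, -0.079, 0.2703]
tool_rot: [2.267, 2.171, -0.002]
ft_force: [0.1, 0.6, -0.5]
grip_width: 0.997
grip_force: 0.0
```

Run:
```python
from h import *
snap("top","t3.png",(165,170,345,305),4.4)
print(ctrl.get_state()["joint_positions"].round(2))
for g in((.4775,.2452,.28),(.4775,.2452,.078)):togo(*pose(g,30,0))
```

```text
[ 0.68  0.28 -0.71  1.61  0.19  1.32 -0.1 ]
shift [ 3.191 -1.246 -0.62 ]
turn [-0.001  0.001 -0.361]
shift [ 3.195 -1.246  1.4  ]
turn [-0.001  0.001 -0.361]
```

View pics/t3.png

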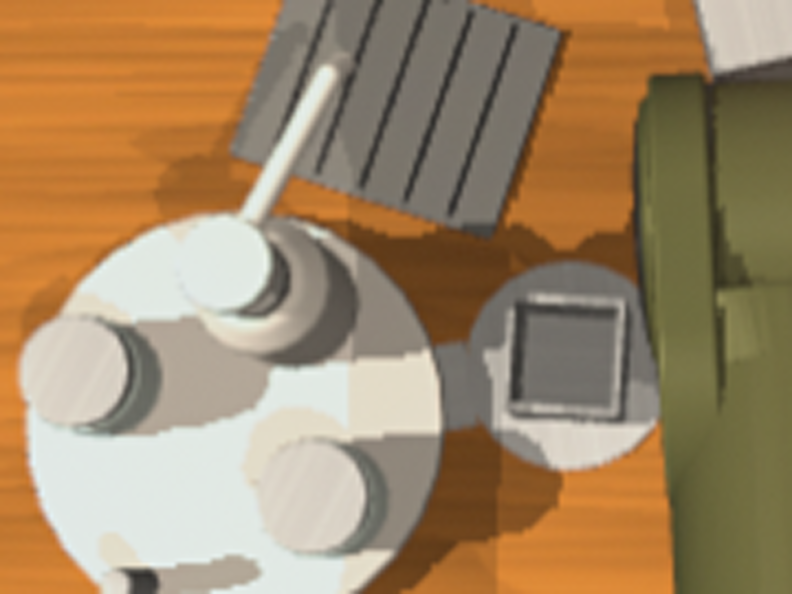

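Cup stands upright on the plate, rim centre at crop (567,357). Next, the post.

Emit:
play_rows(
  increments=[
    [[0.8,-0.31,-0.7,0,0,0,0],[0.8,-0.31,-0.7,0,0,0,0],[0.8,-0.31,-0.7,0,0,0,0]],
  ],
)

```text
time: 14.9
position: [0.5613, 0.0032, 0.3428]
tool_rot: [2.27, 2.171, 0.007]
ft_force: [0.1, 0.2, -0.3]
grip_width: 0.809
grip_force: 0.0
```

Emit:
play_rows(
  increments=[
    [[0.8,-0.31,0,0,0,0,-0.2],[0.8,-0.31,0,0,0,0,-0.2],[0.8,-0.31,0,0,0,0,-0.2]],
  ],
)

```text
time: 15.2
position: [0.5326, 0.0846, 0.3393]
tool_rot: [-2.266, -2.171, -0.001]
ft_force: [-0.4, 0.4, 0.1]
grip_width: 0.538
grip_force: 0.0
```

Emit:
play_rows(
  increments=[
    [[0.8,-0.31,0,0,0,0,-0.2],[0.8,-0.31,0,0,0,0,-0.2],[0.8,-0.31,0,0,0,0,-0.2]],
  ],
)

```text
time: 15.5
position: [0.5057, 0.1651, 0.3393]
tool_rot: [-2.267, -2.17, -0.001]
ft_force: [0.9, 0.4, 0.3]
grip_width: 0.409
grip_force: 0.0
```

Emit:
play_rows(
  increments=[
    [[0.8,-0.31,0,0,0,-0.44,-0.2],[0.8,-0.31,0,0,0,-0.44,-0.2],[0.8,-0.31,0,0,0,-0.44,-0.2],[0.8,-0.31,0,0,0,-0.44,-0.2],[0.8,-0.31,0,0,0,-0.44,-0.2],[0.8,-0.31,0,0,0,-0.44,-0.2]],
  ],
)

```text
time: 16.1
position: [0.4821, 0.2396, 0.3388]
tool_rot: [-1.413, -2.804, 0.002]
ft_force: [0.2, -0.6, -0.5]
grip_width: 0.402
grip_force: 0.0
```

Run:
```python
from h import *
s=ctrl.get_state();print(s["grip_width"],s["joint_positions"].round(2),s["position"])
for z in(.16,.078):togo(*pose((.4775,.2455,z),36.4,0))
f=lambda u,v,z:back("top",(u/4.4+165-.4,v/4.4+170-.4),z)
c=[f(*p,.071) for p in((511,295),(630,297),(623,420),(506,415))];print("cup",np.mean(c,0).round(4))
print("post",f(116,582,.092))
```

```text
0.40154736227541715 [ 0.41  0.16 -1.01  1.63  0.13  1.43  0.02] [0.48205667 0.23955968 0.33881967]
shift [7.300e-02 1.000e-03 1.278e+00]
turn [-0.001 -0.001  0.001]
shift [0.073 0.003 2.098]
turn [-0.001 -0.001  0.001]
cup [0.5932 0.0257 0.071 ]
post [0.48006774 0.24446744 0.092     ]
```

Emit:
play_rows(
  increments=[
    [[0.07,0,1,0,0,0,-0.2],[0.07,0,1,0,0,0,-0.2],[0.07,0,1,0,0,0,-0.2]],
  ],
)

```text
time: 16.4
position: [0.474, 0.2435, 0.2335]
tool_rot: [-1.412, -2.797, 0.015]
ft_force: [-1.4, -0.5, 0.5]
grip_width: 0.402
grip_force: 0.0
```

Emit:
play_rows(
  increments=[
    [[0,0,0.4,0,0,0,-0.2],[0,0,0.7,0,0,0,-0.2],[0,0,1,0,0,0,-0.2],[0,0,1,0,0,0,-0.2],[0,0,1,0,0,0,-0.2]],
  ],
)

```text
time: 16.9
position: [0.4785, 0.2467, 0.1417]
tool_rot: [1.415, 2.805, 0.002]
ft_force: [0.9, -0.0, -0.4]
grip_width: 0.398
grip_force: 0.0
```

Emit:
play_rows(
  increments=[
    [[0,0,0.1,0,0,0,-0.2],[0,0,0.1,0,0,0,-1],[0,0,0.1,0,0,0,-1],[0,0,0.1,0,0,0,-1],[0,0,0.1,0,0,0,-1],[0,0,0.1,0,0,0,-1]],
  ],
  squeeze=8,
)

```text
time: 17.5
position: [0.4779, 0.2466, 0.1307]
tool_rot: [1.413, 2.805, 0.001]
ft_force: [-0.3, -0.3, 2.4]
grip_width: 0.181
grip_force: 8.0
```

Run:
```python
from h import *
s=ctrl.get_state();p=s["position"];print(p,s["ft_force"],s["grip_width"]*.087)
R=Ro.from_rotvec(s["tool_rot"]);ax=np.array([.5604,.2008])
# axis consistent with plate & disc centre
d=p[:2]-ax;print("r",np.hypot(*d),np.degrees(np.arctan2(d[1],d[0])))
a0=np.arctan2(d[1],d[0]);a1=np.arctan2(.1714,-.0341)
print("turn deg",np.degrees(a1-a0))
for k in range(1,9):
    a=a0+(a1-a0)*k/8;q=ax+np.hypot(*d)*np.array([np.cos(a),np.sin(a)])
    print(np.round(R.inv().apply([q[0]-p[0],q[1]-p[1],0])/.1,3))
```

```text
[0.47794434 0.24658726 0.1307347 ] [-0.26679581 -0.29867322  2.38599768] 0.015737378357839543
r 0.09431547966313897 150.95678368683238
turn deg -49.70471922316789
[0.037 0.095 0.   ]
[0.064 0.194 0.   ]
[0.08  0.295 0.   ]
[0.084 0.397 0.   ]
[0.078 0.499 0.   ]
[0.061 0.6   0.001]
[0.033 0.698 0.001]
[-0.006  0.793  0.001]
```

Emit:
play_rows(
  increments=[
    [[0.037,0.095,0,0,0,0,-1],[0.064,0.194,0,0,0,0,-1],[0.08,0.295,0,0,0,0,-1],[0.084,0.397,0,0,0,0,-1],[0.078,0.499,0,0,0,0,-1],[0.061,0.6,0,0,0,0,-1],[0.033,0.698,0,0,0,0,-1],[-0.005,0.795,0,0,0,0,-1]],
  ],
)

```text
time: 18.3
position: [0.5426, 0.2935, 0.13]
tool_rot: [1.413, 2.806, -0.0]
ft_force: [-2.2, 0.1, 2.4]
grip_width: 0.18
grip_force: 8.0
```

Emit:
play_rows(
  increments=[
    [[0,0,0,0,0,0,-1],[0,0,0,0,0,0,-1]],
  ],
)

```text
time: 18.5
position: [0.5426, 0.2933, 0.1299]
tool_rot: [1.413, 2.805, 0.002]
ft_force: [1.7, 1.5, -2.1]
grip_width: 0.18
grip_force: 8.0
```

Run:
```python
from h import *
snap("top","t4.png",(180,190,330,300),5.3)
s=ctrl.get_state();p=s["position"];d=p[:2]-[.5604,.2008];print(p,np.hypot(*d),np.degrees(np.arctan2(d[1],d[0])),s["grip_width"])
```

```text
[0.54220394 0.29330805 0.12994349] 0.0942806212855016 101.12785085450768 0.1783306732052464
```

View pics/t4.png

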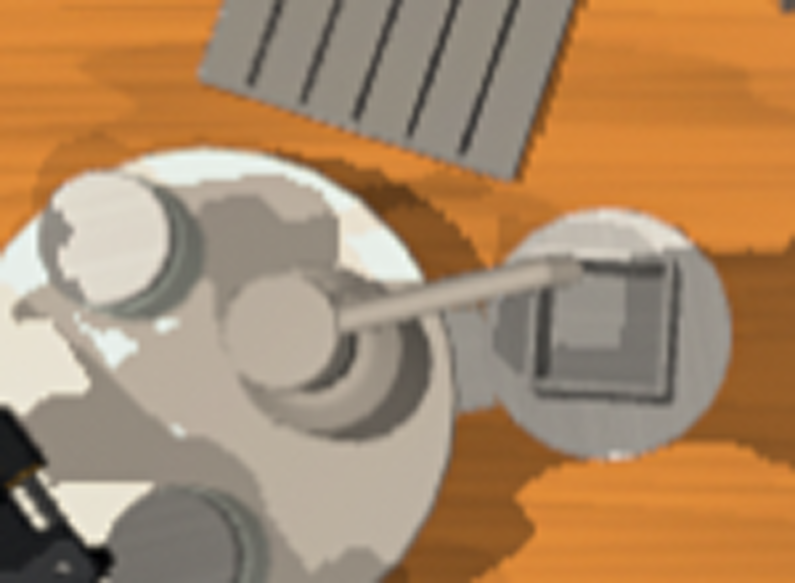

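The spout is now over the cup: tip at crop (573,270), pump top (282,330), cup rim centre about (607,331), plate circle centre about (611,334).

Run:
```python
from h import *
f=lambda u,v,z:back("top",(u/5.3+180-.4,v/5.3+190-.4),z)
ax=np.array([.5604,.2008]);pl=f(611,334,.003)
ang=lambda x:np.degrees(np.arctan2(x[1]-ax[1],x[0]-ax[0]))
pu=f(282,330,.199);sp=f(576,270,.178)
c=np.mean([f(*p,.071) for p in((540,262),(678,263),(672,402),(537,397))],0)
for n,x in zip("plate pump spout cup".split(),(pl,pu,sp,c)):print(n,x.round(4),np.hypot(*(x[:2]-ax)).round(4),ang(x).round(2))
print(proj("top",[[.5944,.0296,.178]])*5.3-np.array([178,188])*5.3)
for z in(.2,): togo(*pose((pu[0],pu[1],.25),-3.3,0))
```

```text
plate [0.5946 0.0277 0.003 ] 0.1765 -78.83
pump [0.5793 0.1351 0.199 ] 0.0683 -73.97
spout [0.604  0.0285 0.178 ] 0.1778 -75.81
cup [0.5902 0.0246 0.071 ] 0.1787 -80.4
[[581.19575128 303.88668935]]
shift [-1.492 -0.643 -1.711]
turn [ 0.001 -0.     0.443]
```

Emit:
play_rows(
  increments=[
    [[-0.01,0.025,0,0,0,0,-1],[-0.023,0.05,0,0,0,0,-1],[-0.023,0.05,0,0,0,0,-1],[-0.023,0.05,0,0,0,0,-1]],
  ],
)

```text
time: 18.95
position: [0.5469, 0.2943, 0.13]
tool_rot: [-1.413, -2.806, 0.001]
ft_force: [-1.0, 0.6, -1.2]
grip_width: 0.178
grip_force: 8.0
```

Run:
```python
from h import *
snap("scene","s2.png",(320,160,480,280),5)
im=ctrl.get_image("top")[:,:,::-1];cv2.imwrite("pics/t5.png",im)
print(ctrl.get_state()["position"])
print((proj("scene",[[.5944,.0296,.173],[.5944,.0296,.178],[.5944,.0296,.183]])-[320,160])*5+2)
```

```text
[0.54686948 0.29423683 0.12996706]
[[197.5447263  305.94277018]
 [197.88472158 299.15197519]
 [198.22643898 292.32150029]]
```

View pics/s2.png

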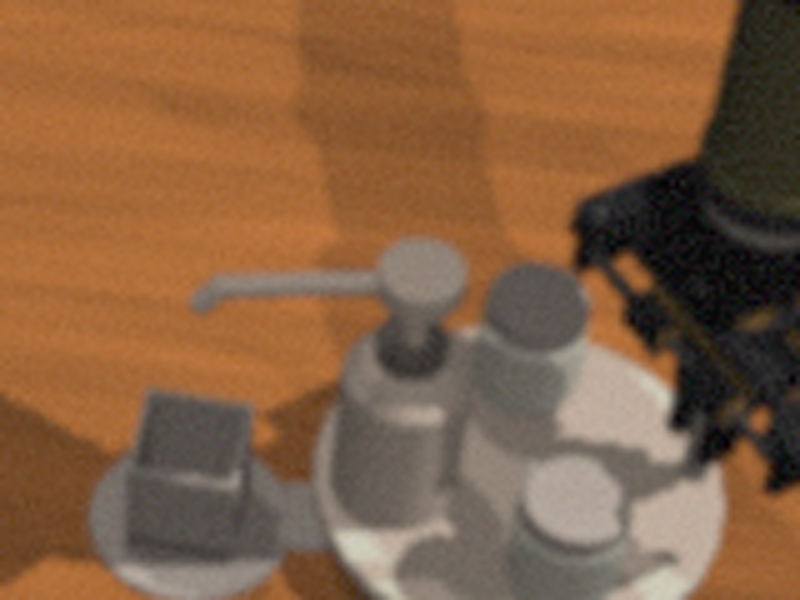

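Spout tip at crop (203,308) against (198,306) expected over the plate middle: aligned to about 2 mm. Release the post, lift, and move over the pump.

Emit:
play_rows(
  increments=[
    [[0,0,0,0,0,0,-0.4],[0,0,0,0,0,0,-0.4],[0,0,0,0,0,0,-0.4],[0,0,-0.3,0,0,0,-0.4],[0,0,-0.7,0,0,0,-0.4],[0,0,-1,0,0,0,-0.4],[0,0,-1,0,0,0,-0.4]],
  ],
)

```text
time: 19.75
position: [0.549, 0.2962, 0.2354]
tool_rot: [1.411, 2.801, 0.01]
ft_force: [-0.3, -0.0, -0.1]
grip_width: 0.301
grip_force: 0.0
```

Emit:
play_rows(
  increments=[
    [[0,0,-1,0,0,0,-1],[0,0,-1,0,0,0,-1],[0,0,-1,0,0,0,-1]],
  ],
)

```text
time: 20.05
position: [0.5488, 0.2966, 0.3372]
tool_rot: [1.41, 2.8, 0.014]
ft_force: [0.2, 0.1, 0.1]
grip_width: 0.109
grip_force: 0.0
```

Emit:
play_rows(
  increments=[
    [[-0.72,-0.37,0,0,0,0,-1],[-0.72,-0.37,0,0,0,0,-1],[-0.72,-0.37,0,0,0,0,-1]],
  ],
)

```text
time: 20.35
position: [0.5625, 0.208, 0.3288]
tool_rot: [1.425, 2.798, -0.007]
ft_force: [-0.2, -0.1, 0.1]
grip_width: 0.004
grip_force: 0.0
```

Emit:
play_rows(
  increments=[
    [[-0.72,-0.37,0,0,0,0,-1],[-0.72,-0.37,0,0,0,0,-1],[-0.72,-0.37,0,0,0,0,-1],[-0.72,-0.37,0,0,0,0,-1]],
  ],
)

```text
time: 20.75
position: [0.5733, 0.1342, 0.3294]
tool_rot: [-1.415, -2.804, 0.0]
ft_force: [-0.1, -0.1, 0.4]
grip_width: 0.001
grip_force: 0.0
```

Run:
```python
from h import *
s=ctrl.get_state();print(s["position"],s["grip_width"])
R=Ro.from_rotvec(s["tool_rot"])
print((R.inv().apply(np.array([.5737,.1341,.275])-s["position"])/.1).round(3))
snap("scene","s3.png",(300,140,500,290),4)
```

```text
[0.57334369 0.13417805 0.32943444] 0.0012066338395285473
[-0.003  0.003  0.544]
```

View pics/s3.png

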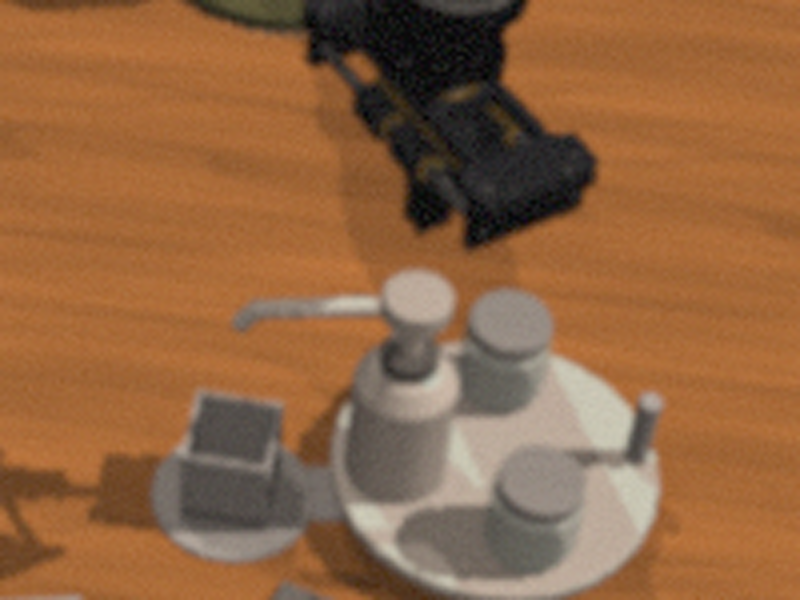

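All 10 pictures are used. In this last one the tip underside is at (240,326), pump top (419,298), and cup rim corners (199,388), (285,402), (272,470), (184,459). I'll check these numerically.

Run:
```python
from h import *
f=lambda u,v,z:back("scene",(u/4+300-.4,v/4+140-.4),z).round(4)
print("tip",f(240,326,.173),"pump",f(419,298,.199),"plate",f(231,493,.003))
print("cup",np.mean([f(*p,.071) for p in((199,388),(285,402),(272,470),(184,459))],0))
print("post",f(652,402,.092))
```

```text
tip [0.5952 0.0309 0.173 ] pump [0.5786 0.1375 0.199 ] plate [0.5949 0.0307 0.003 ]
cup [0.59435 0.03105 0.071  ]
post [0.5459 0.2978 0.092 ]
```

Emit:
play_rows(
  increments=[
    [[0,0.02,0.3,0,0,0,-1],[0,0.02,0.5,0,0,0,-1],[0,0.02,0.6,0,0,0,-1],[0,0.02,0.65,0,0,0,-1],[0,0.02,0.7,0,0,0,-1],[0,0.02,0.7,0,0,0,-1]],
  ],
)

```text
time: 21.4
position: [0.5751, 0.1378, 0.2614]
tool_rot: [1.41, 2.806, 0.004]
ft_force: [-1.8, 1.9, 3.9]
grip_width: 0.006
grip_force: 2.7
```

Emit:
play_rows(
  increments=[
    [[0,0,0.04,0,0,0,-1],[0,0,0.08,0,0,0,-1],[0,0,0.1,0,0,0,-1],[0,0,0.1,0,0,0,-1]],
  ],
)

```text
time: 21.8
position: [0.5756, 0.1379, 0.2524]
tool_rot: [1.41, 2.805, 0.005]
ft_force: [-2.3, 1.4, 8.6]
grip_width: 0.01
grip_force: 4.1
```

Emit:
play_rows(
  increments=[
    [[0,0,0.03,0,0,0,-1],[0,0,0.06,0,0,0,-1],[0,0,0.08,0,0,0,-1],[0,0,0.08,0,0,0,-1]],
  ],
)

```text
time: 22.2
position: [0.5782, 0.1384, 0.249]
tool_rot: [1.407, 2.798, 0.011]
ft_force: [-1.9, -0.1, 24.1]
grip_width: 0.003
grip_force: 11.6
```

Emit:
play_rows(
  increments=[
    [[0,0,0.02,0,0,0,-1],[0,0,0.02,0,0,0,-1],[0,0,-0.1,0,0,0,-1],[0,0,-0.2,0,0,0,-1],[0,0,-0.4,0,0,0,-1],[0,0,-0.7,0,0,0,-1],[0,0,-1,0,0,0,-1],[0,0,-1,0,0,0,-1]],
  ],
)

```text
time: 23.0
position: [0.5767, 0.137, 0.3472]
tool_rot: [1.41, 2.8, 0.008]
ft_force: [0.1, 1.0, -0.2]
grip_width: 0.004
grip_force: 0.0
```

Run:
```python
from h import *
# compare with pre-press picture by shift of patches around spout/cup and post
a=cv2.cvtColor(cv2.imread("pics/s3.png"),6);im=ctrl.get_image("scene")[:,:,::-1].copy()
b=cv2.cvtColor(cv2.resize(im[140:290,300:500],None,fx=4,fy=4,interpolation=cv2.INTER_CUBIC),6)
for n,(x0,y0,x1,y1) in dict(cup=(170,370,300,540),spout=(225,285,375,340),head=(375,262,460,340),post=(615,385,670,470)).items():
    r=cv2.matchTemplate(b[y0-15:y1+15,x0-15:x1+15],a[y0:y1,x0:x1],cv2.TM_CCOEFF_NORMED);_,v,_,l=cv2.minMaxLoc(r);print(n,round(v,3),l[0]-15,l[1]-15)
print(ctrl.get_state()["position"],ctrl.get_state()["ft_force"])
```

```text
cup 0.972 0 1
spout 0.834 -15 8
head 0.988 1 4
post 0.985 -2 -5
[0.57599875 0.13655502 0.34479248] [-1.65251446  0.12061631 -0.47882553]
```

Run:
```python
from h import *
a=cv2.cvtColor(cv2.imread("pics/s3.png"),6);im=ctrl.get_image("scene")[:,:,::-1].copy()
b=cv2.cvtColor(cv2.resize(im[140:290,300:500],None,fx=4,fy=4,interpolation=cv2.INTER_CUBIC),6)
f=lambda u,v,z:back("scene",(u/4+300-.4,v/4+140-.4),z).round(4)
for n,(x0,y0,x1,y1),p in (("spout",(225,295,275,340),(240,326,.173)),("head",(375,262,460,340),(419,298,.199)),("post",(630,385,670,430),(652,402,.092)),("plate",(150,440,330,560),(231,493,.003))):
    M=30 ;r=cv2.matchTemplate(b[y0-M:y1+M,x0-M:x1+M],a[y0:y1,x0:x1],cv2.TM_CCOEFF_NORMED);_,v,_,l=cv2.minMaxLoc(r);d=l[0]-M,l[1]-M
    print(n,round(v,3),d,f(*p),f(p[0]+d[0],p[1]+d[1],p[2]))
```

```text
spout 0.722 (5, 12) [0.5952 0.0309 0.173 ] [0.6046 0.0352 0.173 ]
head 0.989 (1, 4) [0.5786 0.1375 0.199 ] [0.5818 0.1384 0.199 ]
post 0.986 (-2, -5) [0.5459 0.2978 0.092 ] [0.5418 0.2965 0.092 ]
plate 0.978 (0, 0) [0.5949 0.0307 0.003 ] [0.5949 0.0307 0.003 ]
```

The press nudged the table by about 2.5°, so I'll re-pinch the post and turn it back.

Emit:
play_rows(
  increments=[
    [[0.73,0.33,0,0,0,0,-0.2],[0.73,0.33,0,0,0,0,-0.2],[0.73,0.33,0,0,0,0,-0.2]],
  ],
)

```text
time: 23.4
position: [0.555, 0.22, 0.3413]
tool_rot: [-1.399, -2.81, -0.002]
ft_force: [-0.0, 0.7, -0.6]
grip_width: 0.199
grip_force: 0.0
```

Emit:
play_rows(
  increments=[
    [[0.73,0.33,0,0,0,0,-0.2],[0.73,0.33,0,0,0,0,-0.2],[0.73,0.33,0,0,0,0,-0.2],[0.73,0.33,0,0,0,0,-0.2]],
  ],
)

```text
time: 23.8
position: [0.5408, 0.2923, 0.341]
tool_rot: [-1.411, -2.807, 0.003]
ft_force: [0.6, -0.9, -0.1]
grip_width: 0.392
grip_force: 0.0
```

Run:
```python
from h import *
print(ctrl.get_state()["grip_width"])
togo(*pose((.5427,.2935,.079),36.4,0))
```

```text
0.3923213916098673
shift [-0.     0.026  2.11 ]
turn [-0.001  0.     0.002]
```

Emit:
play_rows(
  increments=[
    [[0,0.02,0.5,0,0,0,-0.2],[0,0.02,1,0,0,0,-0.2],[0,0.02,1,0,0,0,-0.2],[0,0.02,1,0,0,0,-0.2]],
  ],
)

```text
time: 24.2
position: [0.5434, 0.2919, 0.2421]
tool_rot: [-1.416, -2.804, 0.003]
ft_force: [0.4, -0.2, 0.2]
grip_width: 0.397
grip_force: 0.0
```

Emit:
play_rows(
  increments=[
    [[0,0,0.4,0,0,0,-0.2],[0,0,0.8,0,0,0,-0.2],[0,0,1,0,0,0,-0.2],[0,0,1,0,0,0,-0.2]],
  ],
)

```text
time: 24.6
position: [0.5432, 0.2928, 0.1422]
tool_rot: [-1.415, -2.805, 0.002]
ft_force: [0.4, 0.0, 0.4]
grip_width: 0.397
grip_force: 0.0
```

Emit:
play_rows(
  increments=[
    [[0,0,0.08,0,0,0,-0.2],[0,0,0.08,0,0,0,-1],[0,0,0.08,0,0,0,-1],[0,0,0.08,0,0,0,-1],[0,0,0.08,0,0,0,-1],[0,0,0.08,0,0,0,-1]],
  ],
)

```text
time: 25.2
position: [0.5431, 0.2938, 0.1352]
tool_rot: [1.413, 2.805, 0.001]
ft_force: [-0.3, -0.9, 5.7]
grip_width: 0.181
grip_force: 8.0
```

Run:
```python
from h import *
s=ctrl.get_state();print(s["position"],s["grip_width"],s["grip_force"],s["ft_force"])
togo([.5470,.2944,s["position"][2]])
```

```text
[0.54309639 0.2938213  0.13519242] 0.18084966821778112 8.000541084911674 [-0.33845602 -0.91023117  5.67708554]
shift [-0.019  0.035  0.   ]
```

Emit:
play_rows(
  increments=[
    [[-0.01,0.02,0,0,0,0,-1],[-0.02,0.037,0,0,0,0,-1],[-0.02,0.037,0,0,0,0,-1],[-0.02,0.037,0,0,0,0,-1]],
  ],
)

```text
time: 25.6
position: [0.5473, 0.2948, 0.1352]
tool_rot: [1.413, 2.805, 0.002]
ft_force: [-0.5, -0.8, 5.1]
grip_width: 0.18
grip_force: 8.0
```

Emit:
play_rows(
  increments=[
    [[0,0,0,0,0,0,-0.4],[0,0,0,0,0,0,-0.3],[0,0,0,0,0,0,-0.3],[0,0,-0.3,0,0,0,-0.3],[0,0,-0.7,0,0,0,-0.3],[0,0,-1,0,0,0,-0.3],[0,0,-1,0,0,0,-0.3]],
  ],
)

```text
time: 26.3
position: [0.5483, 0.2961, 0.2389]
tool_rot: [1.411, 2.802, 0.01]
ft_force: [-0.8, 0.2, -0.1]
grip_width: 0.351
grip_force: 0.0
```

Emit:
play_rows(
  increments=[
    [[0,0,-0.8,0,0,0,-0.3],[0,0,-0.8,0,0,0,-0.3],[0,0,-0.8,0,0,0,-0.3]],
  ],
)

```text
time: 26.6
position: [0.5479, 0.2958, 0.3183]
tool_rot: [1.411, 2.802, 0.009]
ft_force: [1.1, 0.5, -0.7]
grip_width: 0.347
grip_force: 0.0
```

Emit:
play_rows(
  increments=[
    [[-0.72,-0.37,0,0,0,0,-0.3],[-0.72,-0.37,0,0,0,0,-0.3],[-0.72,-0.37,0,0,0,0,-0.3]],
  ],
)

```text
time: 26.9
position: [0.5619, 0.2078, 0.312]
tool_rot: [1.425, 2.799, -0.008]
ft_force: [1.3, 0.4, -0.4]
grip_width: 0.355
grip_force: 0.0
```

Run:
```python
from h import *
a=cv2.cvtColor(cv2.imread("pics/s3.png"),6);im=ctrl.get_image("scene")[:,:,::-1].copy()
b=cv2.cvtColor(cv2.resize(im[140:290,300:500],None,fx=4,fy=4,interpolation=cv2.INTER_CUBIC),6)
f=lambda u,v,z:back("scene",(u/4+300-.4,v/4+140-.4),z).round(4)
for n,(x0,y0,x1,y1),p in (("spout",(225,295,275,340),(240,326,.173)),("head",(375,262,460,340),(419,298,.199)),("post",(630,385,670,430),(652,402,.092)),("cup",(170,370,300,540),(235,430,.071))):
    M=20 ;r=cv2.matchTemplate(b[y0-M:y1+M,x0-M:x1+M],a[y0:y1,x0:x1],cv2.TM_CCOEFF_NORMED);_,v,_,l=cv2.minMaxLoc(r);d=l[0]-M,l[1]-M
    print(n,round(v,3),d,f(*p),f(p[0]+d[0],p[1]+d[1],p[2]))
print(ctrl.get_state()["position"])
```

```text
spout 0.912 (0, -2) [0.5952 0.0309 0.173 ] [0.5936 0.0307 0.173 ]
head 0.803 (0, -3) [0.5786 0.1375 0.199 ] [0.5761 0.1374 0.199 ]
post 0.961 (1, 0) [0.5459 0.2978 0.092 ] [0.5458 0.2985 0.092 ]
cup 0.945 (-1, -1) [0.595  0.0311 0.071 ] [0.5942 0.0304 0.071 ]
[0.56081394 0.21082684 0.31235676]
```

```bash
python3 -c "
from bench import ctrl
print(ctrl.close_job())"
```

```text
the job is handed in; nothing more can be done
None
```

I handed the job in at about 27 s: the cup stands right way up on the middle of the plate and the pump was pressed once to its stop and came back up; the press knocked the turntable about 2.5° (spout 7–9 mm off), so I turned it back and the spout is over the cup to about 2 mm.

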